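# Fetch the bill weight from under the tumbler cabinet with a reacher

## Robot

A 7-joint arm with a two-finger parallel gripper is mounted at the origin on the work surface. World frame = base frame: x ahead of the robot, y to its left, z up, the work surface at z = 0. Lengths are in m, angles in rad, forces in N, time in s.
With the tool pointing down it reaches from about 0.4 to 0.9 m from the base axis. Payload 5.5 kg.
Tool frame: the origin (TCP) lies midway between the tips of the shut fingers; the grasp point (between the pads) lies 19 mm behind it (arm.tcp_to_grasp is the distance from the TCP to the grasp point, in m); z points along the fingers, y is the line along which they close (so a half turn about z gives the same grasp; the last joint's range is limited). The gripper opens to 85 mm and grips with 20 to 120 N. Pads are 22 mm wide; open, the fingers measure 114 mm over their backs; the gripper's body (76 mm by 85 mm) begins 54 mm behind the grasp point. The pads swing forward as they close: fully open they stand 13 mm farther back than shut.
Start: joints at [1.574, 0.501, -0.427, 1.55, 0.221, 1.138, -0.21], TCP at [0.167, -0.628, 0.2] pointing down, gripper open.
Joint ranges: [-2.88, 2.88], [-0.31, 2.03], [-1.54, 1.56], [0.2, 2.42], [-1.41, 4.55], [0.19, 2.02], [-2.57, 2.57]. Speed limits (rad/s): [2.57, 2.57, 3.14, 3.14, 3.14, 3.14, 3.14].

## Interface

Orientations are given as a 3x3 rotation matrix whose columns are the frame's x, y, z axes.
In Python, from bench import arm gives the robot as it stands.
- The arm moves only by the tool apply_moves, never from a script. Its argument "plan" is a list that holds one entry, the list of rows, each a list of 7 numbers: the shift along the tool's x, y, z normalised to -1 to 1, where 1 is 0.3 m, then the turn, a rotation vector about the tool's x, y, z normalised to -1 to 1, where 1 is 45 degrees, then the opening, from -1 (shut) to 1 (fully open). A call has 1 to 20 rows; each row is the pose to reach, as a shift and turn from the pose commanded when the call began, along the tool's axes at that moment; what a row does not reach only later rows make up. A row lasts 1/10 s, in which the tool goes at most 50 mm and 8.59 degrees, less where a joint would pass 70% of its speed; a pose out of reach is approached as far as the arm can. A call with a number of a shift or a turn outside -1 to 1 is refused whole. A call with a gripper value outside its range is refused whole. The fingers move at their own pace and stop on an object; "force" is the grip in N (left out, the last holds). Time passes only in rows, so rows that repeat a pose let the fingers close. It gives the time, the measured TCP pose, the force, the opening and the grip force at its end, in the units of the state.
- arm.observe(): the state, without advancing time (a new reading comes with each control period).
- arm.camera(name): name is "scene" or "top" or "wrist"; returns a dict with "frame" (400x640x3 uint8, red, green, blue), "vertical_fov" (degrees; the focal length in pixels is half the picture's height over the tangent of half this angle, whatever the lens; pixels are square), "cx", "cy" (the principal point, pixels), "world_from_camera" (4x4, takes a point from camera to world coordinates). Camera axes: x right, y up, looking along -z (the intrinsics and any distortion apply to the point x, -y, -z); pixel columns grow to the right and rows downward; lengths in m; the calibration is good to about 2 mm. The wrist camera is an equidistant fisheye: a pixel r from the principal point sees the ray r / f radians off the axis. A picture is of the moment at which its call begins. There is no depth.
- arm.finish_job(): hands the job in; it is judged then, once.
Trained networks look in a picture, given as the dict that the camera call returned (one of the last four; its "shot" number tells which), for a name from the list of things; names that differ only in an ending like _2 or _b are one class to them, and where a whole thing is asked for, a point or a joint stands for the part that bears it (a point fixed in the world has none). Each returns a list of dicts, best first, with "score" (0 to 1); they miss things now and then, are a little off and sometimes report something else, mostly with a low value. They report only what shows in the picture. A call takes as long as a camera call.
- arm.recognise(picture, target): "at" ([row, column] in pixels, amid what is visible of it).
- arm.silhouettes(picture, target): "mask" (400x640 bool, what is visible of it) and "at" ([row, column] in pixels, amid what is visible of it).
The state is a dict: "clock": time; "joint_positions": joint angles; "qvel": joint speeds; "effort": joint torques, N m; "position": TCP position; "eef_rot": TCP orientation; "wrist_force": force on the tool from outside, world axes, zero at the start; "torque": the same for the moment, N m; "finger_gap": finger opening in m; "grip_force": force on a finger pad.
Only numpy, scipy, OpenCV 4.12 (cv2) and the standard library are available. Lean on these libraries where they do the work, as an engineer would, in place of code of your own. Each camera call takes 0.05 s, during which the arm holds its last target. There are 200 camera calls.

## Task

The blue glass bill weight has slid into the low gap under the tumbler cabinet, out of hand's reach. Pick up the yellow reacher, put its open jaws around the weight, squeeze the red trigger until the jaws hold the glass firmly but gently (about 8 N, never over 16 N), draw the weight out standing and held in the jaws, and let it go on the round green mat. Then back the jaws off clear of it and leave the reacher lying flat on the counter; only the reacher may touch the weight, do not push against the cabinet, and leave the tin, scoop and menu stand where they are.

Things in the scene. Friction and masses are not known exactly. Their poses are not given: they have to be found in the camera images.
- reacher: Hand reacher lying flat on its skids, 300 mm long, 275 g. Origin: on its underside below the middle of the handle, within 25 mm of the centre of mass; x runs forward to the jaws, y is the squeeze direction, z up. Slim shaft to a 70 mm wide black head (x 162 to 176 mm). Black fixed jaw: x 175 to 235, inner face y = +27, z 2 to 32 mm. Nothing ahead of the handle is higher than 42 mm.
- handle (a point): Middle of the reacher's handle, 28 mm above its origin. Yellow fixed palm bar (outer face y = +31 mm) and red trigger bar (outer face y = -31 mm at rest), 10 mm thick, x -40 to 40, z 6 to 51 mm: gripped from above across 62 mm. Black bridges join it at x = -52 and +52 mm (18 mm high).
- trigger (a joint): Travel of the red trigger towards the palm bar, m: 0 at rest to 0.029. Return spring: 12 N at rest plus 0.2 N per mm; it opens the jaws when let go. The jaw follows 1:1 through a springy link giving 1 mm per 8 N of squeeze. Squeeze on the weight = force on the trigger less the return spring.
- jaw: Red moving jaw, driven by the trigger; frame parallel to the reacher's, origin shifted along y by the jaw's movement. Plate at x 175 to 235, y -35 to -27 (inner face), z 2 to 32 mm. Its link is worn: its true rest place is up to 6 mm either side of this, so it meets the weight at 12 to 24 mm of trigger travel, and the squeeze must be felt, not set by travel.
- jaw_mid (a point): Point on the reacher midway between the open jaws, 210 mm ahead of its origin (x), y = 0, 17 mm up.
- weight: Bill weight: upright cylinder of blue glass 36 mm across on a 34 mm steel foot 10 mm high, 44 mm tall with its domed top, about 300 g (varies by 40 %). Origin: centre of its underside; z up. The glass is fragile: the jaws may press it with at most 16 N. It stands on the counter under the cabinet.
- cabinet: Fixed steel-framed glass cabinet, 260 mm wide (x) by 150 mm deep (y) by 225 mm tall, holding three frosted tumblers. Origin: on the counter under its centre. Its front with the sliding glass doors faces its -y (front face at y = -75 mm). Open gap below it, 55 mm high, with four round legs 18 mm across at x = +-118, y = +-63 mm; the weight stands up to 50 mm left or right of the middle of the gap and 55 to 95 mm behind the front face.
- mat: Round green mat, 120 mm across, 1 mm thin and flush for practical purposes (things slide over it as over the counter); fixed. Origin at its centre.
- tin: Steel milkshake tin standing on the counter, 94 mm across the rim, 172 mm tall. Origin: centre of the underside. Bystander.
- scoop: Aluminium ice scoop lying on the counter, 62 mm wide, about 220 mm long (its y), up to 40 mm high. Origin: under the back of the bowl. Bystander.
- menu_stand: Red menu stand, base 60 by 90 mm, 144 mm tall. Origin: centre of the underside. Bystander.

How it is judged:
On the way, in this order (a step that is already met when the one before it is completed fails the run):
1. the red jaw presses the weight with more than 3 N while it still stands deep under the cabinet (contact force between jaw and weight above 3 N and y of weight in the frame of cabinet above -0.045 m), for 0.2 s.
2. the weight is drawn clear of the cabinet's front, still pressed by the jaw (contact force between jaw and weight above 1.5 N and y of weight in the frame of cabinet below -0.1 m), for 0.2 s.
At the end, for the whole second after the job is handed in: The weight stands upright and still, wholly on the mat (centre within 42 mm of the mat's centre), nothing touching it; the jaws are backed off it (its centre more than 40 mm from the point midway between the jaws) and the reacher lies flat and still on the counter (horizontal distance between weight and mat below 0.042 m and angle between each of weight, reacher's own z axis and vertical below 0.1 rad and height (world z) of each of weight, reacher below 0.006 m and linear speed of each of weight, reacher below 0.02 m/s and contact force between reacher and weight below 0.05 N and horizontal distance between jaw_mid and weight above 0.04 m).
It fails at once if the jaw presses the weight with more than 16 N (contact force between jaw and weight above 16 N).
It fails at once if the weight tips by more than 20 degrees (angle between weight's own z axis and vertical above 0.35 rad).
It fails at once if the weight is touched by the robot itself (contact force between any of the fingers, the arm and weight above 0.5 N).
It fails at once if the cabinet is pushed with more than 12 N (contact force between any of reacher, the fingers, the arm, weight and cabinet above 12 N).
It fails at once if the tin, scoop or menu stand is moved more than 20 mm (distance of any of tin, scoop, menu_stand from where it was at the start of the episode above 0.02 m).
It also fails if it takes over 64 s, if anything falls off the work surface, if the arm or the gripper's body presses on something with over 40 N, if the wrist force passes 120 N, or if a joint passes its speed limit or range.

## Working session

There is one attempt and no reset: what is moved stays moved. The work goes in short steps, Python scripts to look and compute and a tool call to move; the robot and the scene stay as the last step left them, time stands still between calls to the robot, and variables do not carry over. Pictures are saved under pics/ and viewed, at most 10 in all, crops included, and the job is handed in when it is done.

Besides the shell and the picture viewer there is one more tool, called after "Call:" as name([rows], argument=value, ...), one row to a line, values as JSON. apply_moves: Moves the arm, as the interface text tells. Its arguments: {"type":"object","properties":{"plan":{"type":"array","items":{"type":"array","items":{"type":"array","items":{"type":"number"}}}},"force":{"type":"number"}},"required":["plan"]}

```bash
mkdir -p pics; ls; cat > h.py <<'E'
import numpy as np, cv2
from bench import arm
def ray(p,rc):
    f=200/np.tan(np.radians(p["vertical_fov"]/2)); T=np.array(p["world_from_camera"])
    d=np.array([(rc[1]-p["cx"])/f,-(rc[0]-p["cy"])/f,-1.0]); return T[:3,3],T[:3,:3]@d
def at_z(p,rc,z):
    o,d=ray(p,rc); return o+d*(z-o[2])/d[2]
E
python3 - <<'E'
from h import *
for n in("scene","top"):
    p=arm.camera(n); cv2.imwrite(f"pics/{n}0.png",p["frame"][:,:,::-1])
    print(n,p["vertical_fov"],np.round(p["world_from_camera"],3).tolist())
    for t,z in(("reacher",.02),("handle",.028),("jaw",.03),("weight",.03),("cabinet",.1),("mat",0),("tin",.17),("scoop",.02),("menu_stand",.14),("trigger",.05)):
        r=arm.recognise(p,t)[:2]
        print(t,[(np.round(x["at"]).tolist(),round(x["score"],2),at_z(p,x["at"],z).round(3).tolist()) for x in r])
print(arm.observe())
E
```

```text
pics
scene 52.674728255225375 [[-0.139, -0.529, 0.837, 1.327], [0.99, -0.089, 0.108, 0.045], [0.017, 0.844, 0.537, 0.509], [0.0, 0.0, 0.0, 1.0]]
reacher [([174.0, 272.0], 0.55, [0.486, -0.185, 0.02])]
handle [([169.0, 271.0], 0.97, [0.479, -0.191, 0.028])]
jaw [([188.0, 352.0], 0.4, [0.538, 0.013, 0.03])]
weight []
cabinet [([156.0, 442.0], 0.98, [0.477, 0.209, 0.1]), ([176.0, 266.0], 0.73, [0.636, -0.158, 0.1])]
mat [([220.0, 321.0], 0.18, [0.63, -0.044, 0.0])]
tin [([222.0, 323.0], 0.75, [0.868, -0.011, 0.17])]
scoop [([231.0, 211.0], 0.73, [0.73, -0.248, 0.02])]
menu_stand [([248.0, 389.0], 0.94, [0.873, 0.085, 0.14])]
trigger [([176.0, 269.0], 0.96, [0.551, -0.177, 0.05])]
top 50.39710858075734 [[-0.014, 0.987, -0.159, 0.499], [-1.0, -0.013, 0.006, -0.014], [0.004, 0.159, 0.987, 0.887], [0.0, 0.0, 0.0, 1.0]]
reacher [([272.0, 380.0], 0.91, [0.486, -0.137, 0.02])]
handle [([270.0, 386.0], 0.62, [0.489, -0.149, 0.028]), ([262.0, 377.0], 0.32, [0.506, -0.131, 0.028])]
jaw [([257.0, 315.0], 0.45, [0.516, -0.008, 0.03])]
weight []
cabinet [([252.0, 194.0], 0.8, [0.527, 0.214, 0.1])]
m
[... 472 characters left out ...]
 7.36183141e-04, -8.24561420e-04,  7.84711782e-04,  5.26403425e-04,
        9.71800024e-05, -2.19137339e-03,  6.08255856e-04]), 'effort': array([ 2.47647995e-04, -5.69393706e+01, -5.81073582e+00, -2.81341714e+01,
        1.26547634e-02,  2.04308737e-03,  9.62548398e-06]), 'position': array([ 0.16702682, -0.62816738,  0.2002065 ]), 'eef_rot': array([[ 9.66446757e-01,  2.56867005e-01,  8.51891903e-05],
       [ 2.56867005e-01, -9.66446761e-01,  1.20434576e-05],
       [ 8.54243839e-05,  1.02429316e-05, -9.99999996e-01]]), 'wrist_force': array([ 0.01651017, -0.22445326,  0.02008288]), 'torque': array([-0.01563324, -0.02244591, -0.02206741]), 'grip_force': 0.0, 'finger_gap': 0.08528278688501939}
```

View pics/scene0.png

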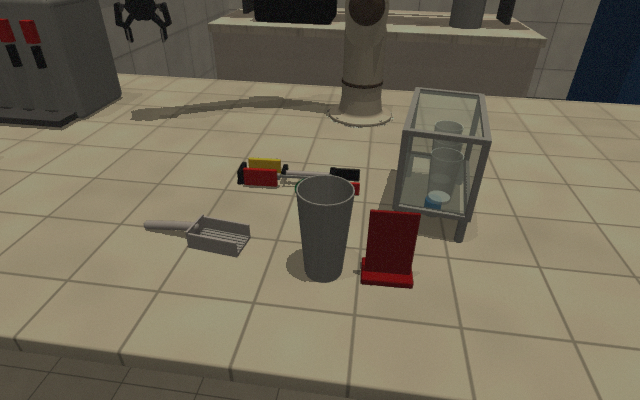

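View pics/top0.png

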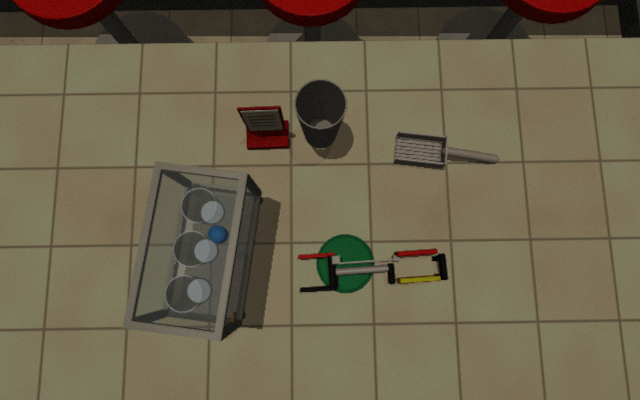

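The top view shows the reacher lying along world +y, with its handle near (268,418) and jaws near column 300. It also shows the mat at (264,345), the weight as a blue disc at (234,217) seen through the cabinet glass, and the cabinet front facing the reacher. Next I'll measure each of these.

```bash
cat > m.py <<'E'
from h import *
def blob(p,lo,hi,box):
    h=cv2.cvtColor(p["frame"],cv2.COLOR_RGB2HSV); m=cv2.inRange(h,np.array(lo),np.array(hi))
    if lo[0]==0: m|=cv2.inRange(h,np.array((172,)+tuple(lo[1:])),np.array((180,255,255)))
    k=np.zeros_like(m); r0,r1,c0,c1=box; k[r0:r1,c0:c1]=m[r0:r1,c0:c1]
    n,l,s,c=cv2.connectedComponentsWithStats(k); i=1+np.argmax(s[1:,4])
    return l==i,c[i][::-1],s[i]
E
python3 - <<'E'
from m import *
p=arm.camera("top")
for n,lo,hi,box,z in(("yellow",(20,120,80),(35,255,255),(240,310,380,460),.051),("red",(0,120,80),(8,255,255),(235,275,380,460),.051),("redjaw",(0,120,60),(8,255,255),(235,275,290,345),.032),("mat",(60,80,30),(85,255,255),(220,310,300,400),0),("blue",(95,100,40),(125,255,255),(215,255,200,240),.03)):
    m,c,s=blob(p,lo,hi,box); r=cv2.minAreaRect(np.argwhere(m).astype(np.float32)); b=cv2.boxPoints(r)
    print(n,c.round(1),s.tolist(),at_z(p,c,z).round(4)[:2],[at_z(p,q,z).round(4)[:2].tolist() for q in b])
for c in((165,158),(178,247),(337,222),(326,128)): print(at_z(p,c,.225).round(3))
s=arm.camera("scene"); m,c,st=blob(s,(95,80,40),(125,255,255),(190,215,415,460)); print("scene blue",c,st,[at_z(s,c,z).round(4) for z in(.02,.03,.04)])
a=cv2.resize(p["frame"][150:350,120:320],None,fx=3,fy=3,interpolation=cv2.INTER_CUBIC)
cv2.imwrite("pics/cab.png",a[:,:,::-1])
E
```

```text
yellow [279.1 419.6] [400, 275, 41, 9, 218] [ 0.4711 -0.2092] [[0.4798, -0.2488], [0.4755, -0.1707], [0.4633, -0.1711], [0.4676, -0.249]]
red [252.  417.5] [398, 249, 40, 7, 187] [ 0.5232 -0.2076] [[0.5297, -0.2461], [0.5257, -0.1691], [0.5167, -0.1694], [0.5207, -0.2461]]
redjaw [255.4 314.9] [298, 252, 37, 7, 152] [ 0.5198 -0.007 ] [[0.5262, -0.045], [0.5222, 0.0271], [0.5134, 0.0266], [0.5173, -0.0454]]
mat [248.1 347.6] [319, 235, 54, 27, 953] [ 0.5346 -0.0749] [[0.5627, -0.0158], [0.5091, -0.0151], [0.5075, -0.1246], [0.5611, -0.1264]]
blue [233.9 217.3] [208, 226, 19, 17, 256] [0.5656 0.1889] [[0.5817, 0.208], [0.5495, 0.2071], [0.549, 0.171], [0.5812, 0.1717]]
[0.661 0.24  0.225]
[0.638 0.098 0.225]
[0.396 0.132 0.225]
[0.414 0.273 0.225]
scene blue [204.16853933 431.04494382] [425 197  16  12  89] [array([0.5595, 0.1896, 0.02  ]), array([0.5752, 0.1866, 0.03  ]), array([0.5909, 0.1837, 0.04  ])]
```

View pics/cab.png

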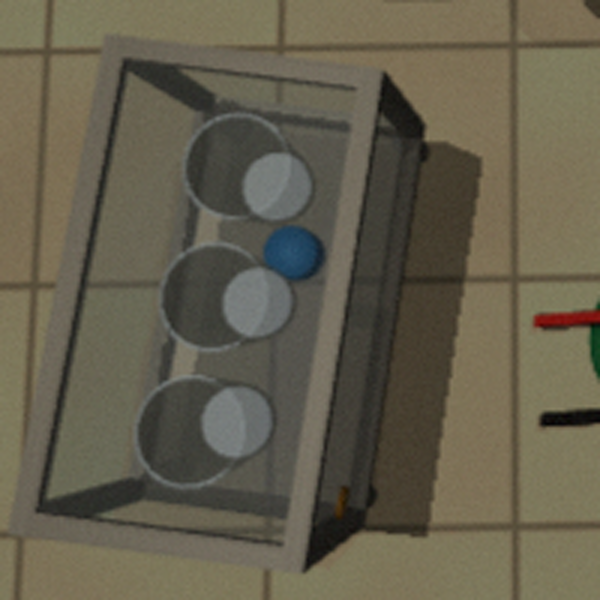

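The cabinet is yawed about −8°. The weight is at about (0.566, 0.189), 83 mm behind the front, and the mat is at about (0.502, −0.071). The handle is at (0.497, −0.208), with the reacher heading about 93°.

Call:
apply_moves([
  [[0.71,-0.53,0,0,0,-0.87,1],[0.71,-0.53,0,0,0,-0.87,1],[0.71,-0.53,0,0,0,-0.87,1],[0.71,-0.53,0,0,0,-0.87,1],[0.71,-0.53,0,0,0,-0.87,1],[0.71,-0.53,0,0,0,-0.87,1],[0.71,-0.53,0,0,0,-0.87,1],[0.71,-0.53,0,0,0,-0.87,1],[0.71,-0.53,0,0,0,-0.87,1]],
])

```text
clock: 2.1
position: [0.3304, -0.4216, 0.2]
eef_rot: [[0.59, 0.807, -0.001], [0.807, -0.59, -0.0], [-0.001, -0.0, -1.0]]
wrist_force: [0.1, -0.7, -1.1]
finger_gap: 0.0853
grip_force: 0.0
```

```bash
cat > go.py <<'E'
from h import *
import sys
from scipy.spatial.transform import Rotation as R
# usage: x y z yaw_deg(of tool x) -> normalised shift and turn
x,y,z,a=map(float,sys.argv[1:5]); o=arm.observe(); M=o["eef_rot"]; a=np.radians(a)
T=np.array([[np.cos(a),np.sin(a),0],[np.sin(a),-np.cos(a),0],[0,0,-1]])
print("pos",o["position"].round(4),"yaw",np.degrees(np.arctan2(M[1,0],M[0,0])).round(2),"F",o["wrist_force"].round(1),"gap",round(o["finger_gap"],4),"t",o["clock"],"q",o["joint_positions"].round(2))
print("shift",(M.T@(np.array([x,y,z])-o["position"])/.3).round(4),"turn",(R.from_matrix(M.T@T).as_rotvec()/np.radians(45)).round(4))
E
python3 go.py .497 -.208 .15 93
```

```text
pos [ 0.3304 -0.4216  0.2   ] yaw 53.83 F [ 0.1 -0.7 -1.1] gap 0.0853 t 2.1 q [ 1.41  0.33 -0.67  1.83  0.24  1.06  0.01]
shift [0.9027 0.0279 0.1662] turn [-6.000e-04  8.000e-04 -8.705e-01]
```

Call:
apply_moves([
  [[0.9,0.028,0.166,0,0,-0.87,1],[0.9,0.028,0.166,0,0,-0.87,1],[0.9,0.028,0.166,0,0,-0.87,1],[0.9,0.028,0.166,0,0,-0.87,1],[0.9,0.028,0.166,0,0,-0.87,1],[0.9,0.028,0.166,0,0,-0.87,1],[0.9,0.028,0.166,0,0,-0.87,1],[0.9,0.028,0.166,0,0,-0.87,1],[0.9,0.028,0.166,0,0,-0.87,1],[0.9,0.028,0.166,0,0,-0.87,1]],
])

```text
clock: 3.1
position: [0.4964, -0.2086, 0.1504]
eef_rot: [[-0.052, 0.999, -0.0], [0.999, 0.052, -0.001], [-0.001, -0.0, -1.0]]
wrist_force: [-0.1, -0.1, -0.8]
finger_gap: 0.0856
grip_force: 0.0
```

```bash
python3 go.py .497 -.208 .012 93; python3 - <<'E'
from h import *
p=arm.camera("wrist"); cv2.imwrite("pics/w1.png",p["frame"][:,:,::-1]); print(p["vertical_fov"],np.round(p["world_from_camera"],3).tolist())
E
```

```text
pos [ 0.4964 -0.2086  0.1504] yaw 92.96 F [-0.1 -0.1 -0.8] gap 0.0856 t 3.1 q [ 1.02  0.46 -0.85  1.87  0.41  1.    0.05]
shift [0.0023 0.0022 0.4614] turn [-0.0006  0.0011 -0.0009]
65.70646984690485 [[0.999, -0.049, -0.015, 0.492], [0.051, 0.956, 0.287, -0.135], [-0.0, -0.288, 0.958, 0.324], [0.0, 0.0, 0.0, 1.0]]
```

View pics/w1.png

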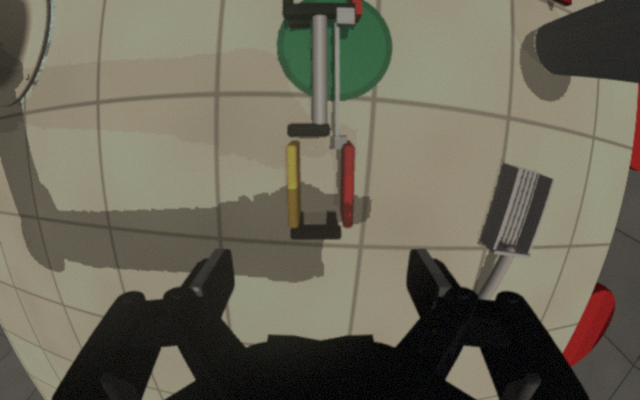

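The wrist view shows the handle at columns 288–354, centred between the fingers (their midpoint is about 320) and aligned with them. I'll descend now.

Call:
apply_moves([
  [[0.002,0.002,0.15,0,0,0,1],[0.002,0.002,0.3,0,0,0,1],[0.002,0.002,0.4,0,0,0,1],[0.002,0.002,0.46,0,0,0,1],[0.002,0.002,0.46,0,0,0,1],[0.002,0.002,0.46,0,0,0,0.5],[0.002,0.002,0.46,0,0,0,0.42],[0.002,0.002,0.46,0,0,0,0.42],[0.002,0.002,0.46,0,0,0,0.42],[0.002,0.002,0.46,0,0,0,0.42]],
], force=20)

```text
clock: 4.15
position: [0.4968, -0.2065, 0.0143]
eef_rot: [[-0.055, 0.999, -0.002], [0.999, 0.055, -0.002], [-0.002, -0.002, -1.0]]
wrist_force: [-6.3, 0.4, 8.3]
finger_gap: 0.0607
grip_force: 6.0
```

Call:
apply_moves([
  [[0,0,-0.01,0,0,0,0.4],[0,0,-0.01,0,0,0,0.4],[0,0,-0.01,0,0,0,0.4],[0,0,-0.01,0,0,0,0.4]],
])

```text
clock: 4.55
position: [0.4983, -0.2058, 0.0158]
eef_rot: [[-0.055, 0.998, 0.001], [0.998, 0.055, -0.0], [-0.0, 0.001, -1.0]]
wrist_force: [-0.3, -0.8, 0.3]
finger_gap: 0.0596
grip_force: 0.0
```

```bash
python3 go.py .5366 -.060 .016 82; python3 - <<'E'
from m import *
p=arm.camera("top"); m,c,s=blob(p,(0,120,60),(8,255,255),(235,275,290,345)); print("redjaw",at_z(p,c,.032).round(4),s)
E
```

```text
pos [ 0.4983 -0.2058  0.0158] yaw 93.17 F [-0.3 -0.8  0.3] gap 0.0596 t 4.55 q [ 0.9   0.65 -0.71  1.95  0.6   0.77 -0.11]
shift [ 0.4782  0.1543 -0.0008] turn [0.0011 0.0004 0.2483]
redjaw [ 0.5198 -0.0075  0.032 ] [298 252  37   7 153]
```

Call:
apply_moves([
  [[0,0,0,0,0,0,0.36],[0,0,0,0,0,0,0.36],[0,0,0,0,0,0,0.36],[0,0,0,0,0,0,0.36]],
])

```text
clock: 5.0
position: [0.498, -0.2056, 0.0154]
eef_rot: [[-0.056, 0.998, 0.0], [0.998, 0.056, 0.0], [0.0, 0.0, -1.0]]
wrist_force: [0.1, 0.4, 0.8]
finger_gap: 0.0582
grip_force: 0.4
```

Call:
apply_moves([
  [[0,0,0,0,0,0,0.28],[0,0,0,0,0,0,0.28],[0,0,0,0,0,0,0.28],[0,0,0,0,0,0,0.28]],
])

```text
clock: 5.4
position: [0.4975, -0.2057, 0.016]
eef_rot: [[-0.056, 0.998, -0.001], [0.998, 0.056, -0.001], [-0.001, -0.001, -1.0]]
wrist_force: [-2.6, -0.4, 8.6]
finger_gap: 0.0547
grip_force: 4.3
```

```bash
python3 - <<'E'
from m import *
p=arm.camera("top"); m,c,s=blob(p,(0,120,60),(8,255,255),(235,275,290,345)); print("redjaw",at_z(p,c,.032).round(4),s)
p=arm.camera("wrist"); cv2.imwrite("pics/w2.png",p["frame"][:,:,::-1]); print(arm.observe()["grip_force"],arm.observe()["finger_gap"])
E
```

```text
redjaw [ 0.5198 -0.0073  0.032 ] [298 252  37   7 154]
4.312728486784181 0.05434611466080784
```

View pics/w2.png

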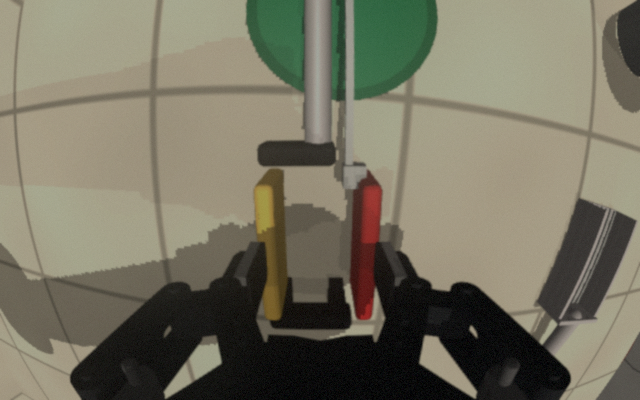

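Call:
apply_moves([
  [[0,0,-0.005,0,0,0,0.22],[0,0,-0.007,0,0,0,0.22],[0,0,-0.007,0,0,0,0.22],[0,0,-0.007,0,0,0,0.22]],
])

```text
clock: 5.9
position: [0.4981, -0.2055, 0.0174]
eef_rot: [[-0.056, 0.998, 0.0], [0.998, 0.056, 0.0], [0.0, 0.0, -1.0]]
wrist_force: [-0.3, -0.0, -0.6]
finger_gap: 0.0522
grip_force: 0.0
```

```bash
python3 - <<'E'
from m import *
p=arm.camera("top"); m,c,s=blob(p,(0,120,60),(8,255,255),(235,275,290,345)); print("redjaw",at_z(p,c,.032).round(4),s)
m,c,s=blob(p,(20,120,80),(35,255,255),(240,310,380,460)); print("yellow",at_z(p,c,.051).round(4),s)
E
```

```text
redjaw [ 0.5198 -0.0071  0.032 ] [298 252  37   7 153]
yellow [ 0.4694 -0.1824  0.051 ] [400 277  14   7  73]
```

Call:
apply_moves([
  [[0,0,-0.003,0,0,0,0.12],[0,0,-0.006,0,0,0,0.12],[0,0,-0.006,0,0,0,0.12],[0,0,-0.006,0,0,0,0.12]],
])

```text
clock: 6.35
position: [0.498, -0.2056, 0.0193]
eef_rot: [[-0.056, 0.998, 0.0], [0.998, 0.056, -0.0], [-0.0, 0.0, -1.0]]
wrist_force: [0.1, 0.2, 0.4]
finger_gap: 0.0478
grip_force: 0.0
```

```bash
python3 - <<'E'
from m import *
p=arm.camera("top"); m,c,s=blob(p,(0,120,60),(8,255,255),(235,275,290,345)); print("redjaw",at_z(p,c,.032).round(4),s)
p=arm.camera("wrist"); cv2.imwrite("pics/w3.png",cv2.resize(p["frame"][150:350,200:440],None,fx=3,fy=3)[:,:,::-1])
E
```

```text
redjaw [ 0.5198 -0.007   0.032 ] [298 252  37   7 152]
```

View pics/w3.png

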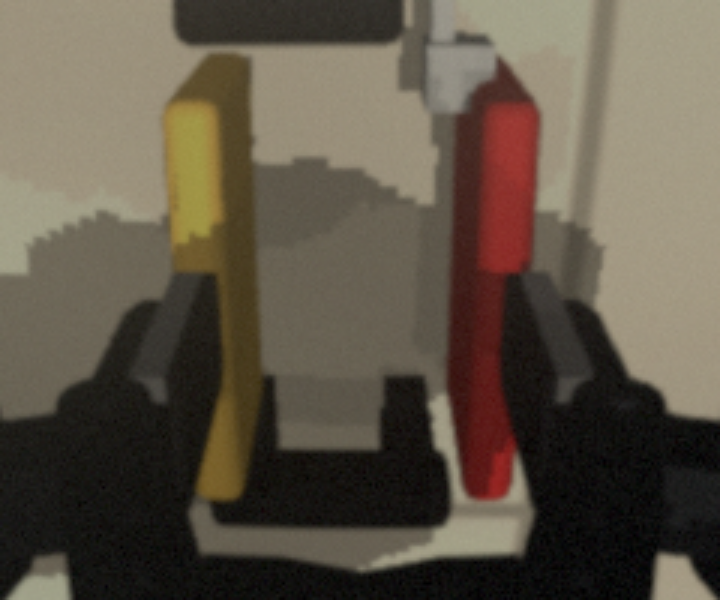

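```bash
python3 - <<'E'
from h import *
p=arm.camera("wrist"); o=arm.observe(); T=np.linalg.inv(np.array(p["world_from_camera"])); f=200/np.tan(np.radians(p["vertical_fov"]/2))
def px(w):
    c=T[:3,:3]@w+T[:3,3]; v=np.array([c[0],-c[1],-c[2]]); th=np.arctan2(np.hypot(v[0],v[1]),v[2]); u=v[:2]/np.hypot(v[0],v[1])*f*th
    r,cc=u[1]+p["cy"],u[0]+p["cx"]; return (((r-150)*3).round(),((cc-200)*3).round())
a=np.radians(93.1); X=np.array([np.cos(a),np.sin(a),0]); Y=np.array([-np.sin(a),np.cos(a),0]); H=np.array([.497,-.208,0])
print("bar red front outer/inner, rear outer, top;",[px(H+X*x+Y*y+[0,0,z]) for x,y,z in((.04,-.031,.051),(.04,-.021,.051),(-.04,-.031,.051),(.04,-.021,.006),(.04,.031,.051),(-.04,.031,.051))])
P=o["position"]; M=o["eef_rot"]
for b in(0,-.013,-.019,-.03,-.04): print("finger",b,[px(P+M@np.array([x,.024,b])) for x in(-.011,.011)])
print(o["position"])
E
```

```text
bar red front outer/inner, rear outer, top; [(np.float64(106.0), np.float64(551.0)), (np.float64(105.0), np.float64(490.0)), (np.float64(507.0), np.float64(517.0)), (np.float64(51.0), np.float64(460.0)), (np.float64(105.0), np.float64(164.0)), (np.float64(507.0), np.float64(198.0))]
finger 0 [(np.float64(294.0), np.float64(478.0)), (np.float64(195.0), np.float64(483.0))]
finger -0.013 [(np.float64(323.0), np.float64(486.0)), (np.float64(219.0), np.float64(492.0))]
finger -0.019 [(np.float64(338.0), np.float64(490.0)), (np.float64(231.0), np.float64(496.0))]
finger -0.03 [(np.float64(367.0), np.float64(497.0)), (np.float64(255.0), np.float64(505.0))]
finger -0.04 [(np.float64(396.0), np.float64(505.0)), (np.float64(280.0), np.float64(514.0))]
[ 0.4979093  -0.20554127  0.01930306]
```

```bash
python3 - <<'E'
from h import *
p=arm.camera("wrist"); o=arm.observe(); T=np.linalg.inv(np.array(p["world_from_camera"])); f=200/np.tan(np.radians(p["vertical_fov"]/2))
def px(w):
    c=T[:3,:3]@w+T[:3,3]; v=np.array([c[0],-c[1],-c[2]]); th=np.arctan2(np.hypot(v[0],v[1]),v[2]); u=v[:2]/np.hypot(v[0],v[1])*f*th
    return [int(u[1]+p["cy"]),int(u[0]+p["cx"])]
P=o["position"]; M=o["eef_rot"]
for g in(.0428,.0275): 
  for b in(0,-.008,-.013,-.02,-.03,-.04,-.05): print(g,b,[px(P+M@np.array([.011,s*g,b])) for s in(-1,1)],[px(P+M@np.array([-.011,s*g,b])) for s in(-1,1)])
print(P)
q=cv2.imread("pics/w1.png")[220:340,160:480]; cv2.imwrite("pics/w1c.png",cv2.resize(cv2.convertScaleAbs(q,alpha=2.2,beta=20),None,fx=2.5,fy=2.5,interpolation=2))
E
```

```text
0.0428 0 [[214, 250], [214, 391]] [[247, 253], [247, 388]]
0.0428 -0.008 [[219, 247], [219, 394]] [[253, 250], [253, 391]]
0.0428 -0.013 [[222, 245], [222, 396]] [[257, 248], [257, 393]]
0.0428 -0.02 [[227, 242], [227, 399]] [[262, 246], [262, 395]]
0.0428 -0.03 [[234, 238], [234, 403]] [[271, 242], [271, 399]]
0.0428 -0.04 [[242, 233], [242, 408]] [[280, 238], [280, 403]]
0.0428 -0.05 [[251, 227], [251, 414]] [[291, 233], [291, 408]]
0.0275 0 [[215, 275], [215, 366]] [[248, 276], [248, 364]]
0.0275 -0.008 [[219, 273], [219, 368]] [[253, 275], [253, 366]]
0.0275 -0.013 [[222, 271], [222, 370]] [[257, 274], [257, 367]]
0.0275 -0.02 [[227, 270], [227, 371]] [[263, 272], [263, 369]]
0.0275 -0.03 [[235, 267], [234, 375]] [[272, 269], [272, 372]]
0.0275 -0.04 [[243, 263], [243, 378]] [[282, 267], [281, 375]]
0.0275 -0.05 [[252, 260], [252, 382]] [[292, 264], [292, 378]]
[ 0.49789866 -0.20554847  0.01929231]
```

View pics/w1c.png

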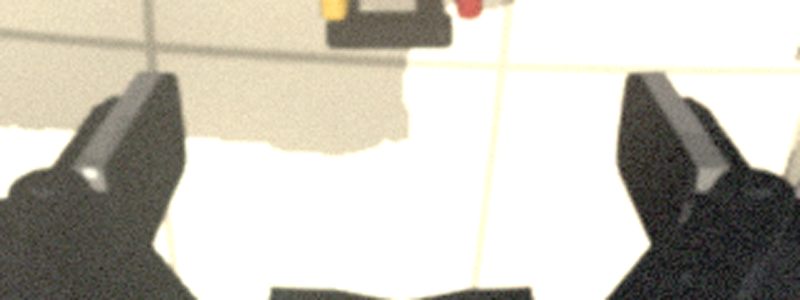

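Call:
apply_moves([
  [[0,0,-0.05,0,0,0,1],[0,0,-0.05,0,0,0,1],[0,0,-0.05,0,0,0,1],[0,0,-0.05,0,0,0,1],[0,0,0,0,0,0,1],[0,0,0.03,0,0,0,1],[0,0,0.04,0,0,0,1],[0,0,0.05,0,0,0,1],[0,0,0.05,0,0,0,1]],
])

```text
clock: 7.45
position: [0.4976, -0.2052, 0.0037]
eef_rot: [[-0.056, 0.998, -0.001], [0.998, 0.056, 0.001], [0.001, -0.001, -1.0]]
wrist_force: [0.6, -0.5, 0.6]
finger_gap: 0.0852
grip_force: 0.0
```

```bash
python3 go.py .497 -.208 -.01 93; python3 - <<'E'
from h import *
print(arm.tcp_to_grasp)
p=arm.camera("wrist"); cv2.imwrite("pics/w4.png",cv2.resize(p["frame"][150:350,200:440],None,fx=3,fy=3)[:,:,::-1])
E
```

```text
pos [ 0.4976 -0.2052  0.0037] yaw 93.2 F [ 0.6 -0.5  0.6] gap 0.0852 t 7.45 q [ 0.88  0.67 -0.69  1.95  0.62  0.75 -0.12]
shift [-0.0093 -0.0026  0.0456] turn [-0.001  -0.0009  0.0045]
0.0187
```

View pics/w4.png

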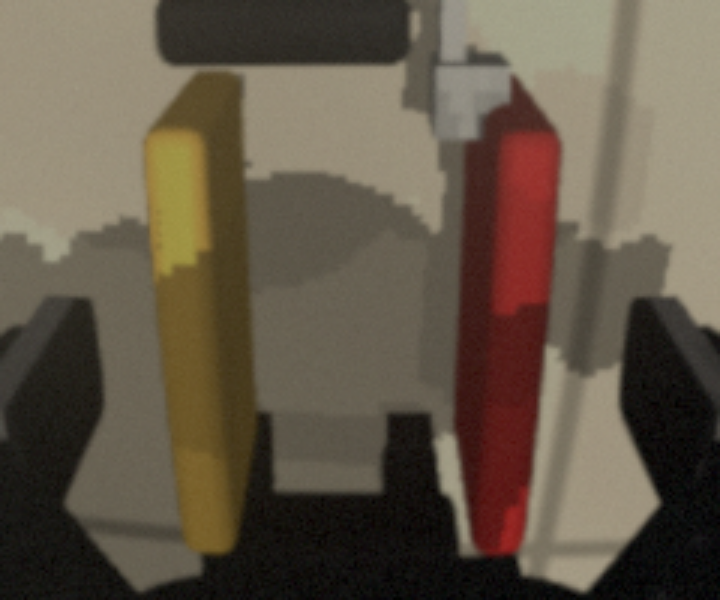

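The fingertips hang farther back than the TCP figures suggest: they show at the height of the bar tops, about 45 mm behind the TCP. That is why the fingers closed on top of the bars. I'll go lower, watching the force.

Call:
apply_moves([
  [[0,0,0.02,0,0,0,1],[0,0,0.035,0,0,0,1],[0,0,0.05,0,0,0,1],[0,0,0.06,0,0,0,1],[0,0,0.06,0,0,0,1]],
])

```text
clock: 8.0
position: [0.4975, -0.2054, -0.0142]
eef_rot: [[-0.056, 0.998, -0.001], [0.998, 0.056, 0.0], [0.0, -0.001, -1.0]]
wrist_force: [0.6, 0.3, 0.6]
finger_gap: 0.0858
grip_force: 0.0
```

Call:
apply_moves([
  [[0,0,0,0,0,0,0.48],[0,0,0,0,0,0,0.42],[0,0,0,0,0,0,0.42],[0,0,0,0,0,0,0.42],[0,0,0,0,0,0,0.42],[0,0,0,0,0,0,0.42]],
])

```text
clock: 8.6
position: [0.4973, -0.2057, -0.0133]
eef_rot: [[-0.056, 0.998, -0.001], [0.998, 0.056, -0.001], [-0.001, -0.001, -1.0]]
wrist_force: [-3.6, -0.2, 5.9]
finger_gap: 0.0613
grip_force: 13.8
```

```bash
python3 go.py .523 -.116 -.012 82
```

```text
pos [ 0.4973 -0.2057 -0.0133] yaw 93.19 F [-3.6 -0.2  5.9] gap 0.0613 t 8.6 q [ 0.87  0.69 -0.67  1.96  0.65  0.72 -0.14]
shift [ 0.2936  0.1023 -0.0045] turn [-0.0015  0.0008  0.2487]
```

Call:
apply_moves([
  [[0,0,-0.005,0,0,0,0.42],[0.05,0.02,-0.005,0,0,0.05,0.42],[0.1,0.035,-0.005,0,0,0.1,0.42],[0.15,0.05,-0.005,0,0,0.15,0.42],[0.2,0.07,-0.005,0,0,0.2,0.42],[0.25,0.085,-0.005,0,0,0.23,0.42],[0.294,0.102,-0.005,0,0,0.249,0.42],[0.294,0.102,-0.005,0,0,0.249,0.42],[0.294,0.102,-0.005,0,0,0.249,0.42]],
])

```text
clock: 9.5
position: [0.5234, -0.116, -0.0124]
eef_rot: [[0.138, 0.99, -0.0], [0.99, -0.138, -0.0], [-0.0, -0.0, -1.0]]
wrist_force: [-0.0, -0.1, -3.1]
finger_gap: 0.0611
grip_force: 12.2
```

```bash
python3 go.py .5366 -.05 -.012 82;python3 - <<'E'
from m import *
p=arm.camera("top"); cv2.imwrite("pics/t2.png",cv2.resize(p["frame"][170:340,190:400],None,fx=3.5,fy=3.5,interpolation=2)[:,:,::-1])
m,c,s=blob(p,(0,120,60),(8,255,255),(215,275,260,330)); r=cv2.boxPoints(cv2.minAreaRect(np.argwhere(m).astype(np.float32)))
print("redjaw",at_z(p,c,.032).round(4),s,[at_z(p,q,.032).round(4)[:2].tolist() for q in r])
m,c,s=blob(p,(95,100,40),(125,255,255),(215,255,200,240)); print("blue",at_z(p,c,.028).round(4),s)
E
```

```text
pos [ 0.5234 -0.116  -0.0124] yaw 82.05 F [-0.  -0.1 -3.1] gap 0.0611 t 9.5 q [ 0.66  0.67 -0.63  1.96  0.6   0.7  -0.48]
shift [ 0.2241  0.0132 -0.0013] turn [-0.0004  0.0005  0.001 ]
redjaw [0.5843 0.0698 0.032 ] [260 220  34   8 139] [[0.5927, 0.1029], [0.5828, 0.1038], [0.5749, 0.0368], [0.5848, 0.0358]]
blue [0.5658 0.1894 0.028 ] [208 226  19  17 257]
```

View pics/t2.png

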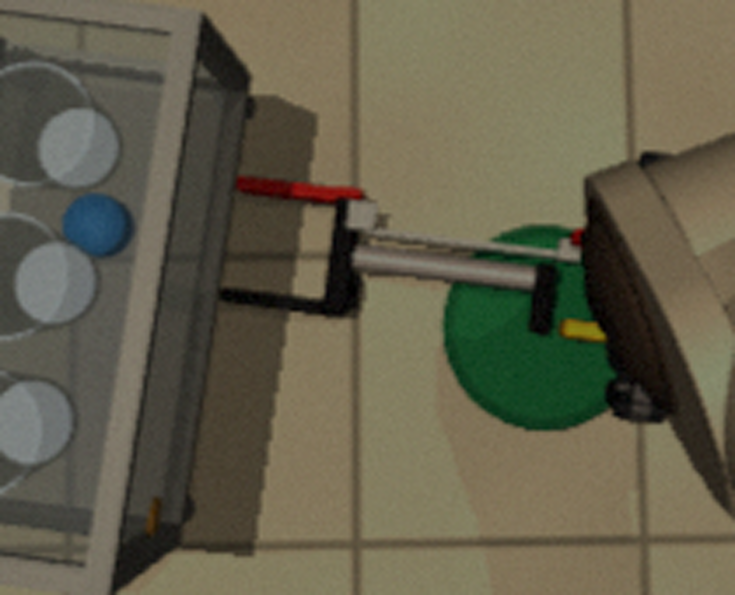

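Call:
apply_moves([
  [[0.05,0,0.002,0,0,0,0.42],[0.1,0,0.002,0,0,0,0.42],[0.15,0,0.002,0,0,0,0.42],[0.2,0,0.002,0,0,0,0.42],[0.24,0,0.002,0,0,0,0.42],[0.28,0,0.002,0,0,0,0.42],[0.31,0,0.002,0,0,0,0.42],[0.333,0,0.002,0,0,0,0.42],[0.333,0,0.002,0,0,0,0.42],[0.333,0,0.002,0,0,0,0.42]],
])

```text
clock: 10.55
position: [0.5375, -0.0173, -0.0129]
eef_rot: [[0.14, 0.99, -0.0], [0.99, -0.14, -0.001], [-0.001, -0.0, -1.0]]
wrist_force: [0.3, -0.3, -3.0]
finger_gap: 0.0605
grip_force: 12.2
```

```bash
python3 go.py .5366 -.0166 -.012 82;python3 - <<'E'
from m import *
p=arm.camera("top"); cv2.imwrite("pics/t3.png",cv2.resize(p["frame"][170:310,170:350],None,fx=4,fy=4,interpolation=2)[:,:,::-1])
m,c,s=blob(p,(95,100,40),(125,255,255),(215,255,200,240)); print("blue",at_z(p,c,.028).round(4),s)
E
```

```text
pos [ 0.5375 -0.0173 -0.0129] yaw 81.97 F [ 0.3 -0.3 -3. ] gap 0.0605 t 10.55 q [ 0.48  0.67 -0.63  1.96  0.6   0.7  -0.66]
shift [ 0.002  -0.0032 -0.0029] turn [-0.0002  0.0007 -0.0007]
blue [0.5657 0.1893 0.028 ] [208 226  20  17 258]
```

View pics/t3.png

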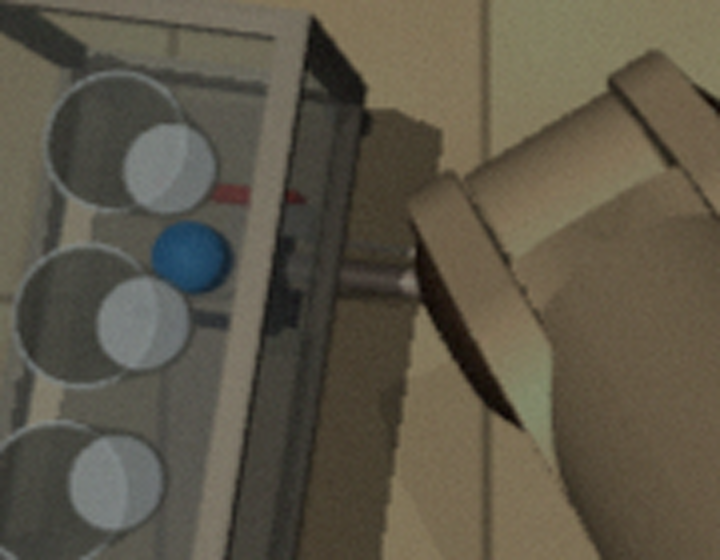

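The view through the glass shows the jaws astride the weight: the red jaw is at row 195, the black one at row 318, and the weight at row 257, midway between them. I'll squeeze gradually with the force capped at 20 N, which allows at most about 4 N on the glass.

Call:
apply_moves([
  [[0,0,0,0,0,0,0.36],[0,0,-0.001,0,0,0,0.3],[0,0,-0.002,0,0,0,0.24],[0,0,-0.003,0,0,0,0.18],[0,0,-0.004,0,0,0,0.14],[0,0,-0.005,0,0,0,0.1],[0,0,-0.005,0,0,0,0.1],[0,0,-0.005,0,0,0,0.1]],
], force=20)

```text
clock: 11.4
position: [0.534, -0.0173, -0.0112]
eef_rot: [[0.14, 0.99, -0.006], [0.99, -0.14, -0.001], [-0.002, -0.006, -1.0]]
wrist_force: [-10.6, 0.7, 11.5]
finger_gap: 0.0516
grip_force: 19.0
```

Call:
apply_moves([
  [[0,0,-0.004,0,0,0,0.18],[0,0,-0.008,0,0,0,0.18],[0,0,-0.008,0,0,0,0.18]],
])

```text
clock: 11.7
position: [0.5382, -0.0175, -0.0087]
eef_rot: [[0.14, 0.99, 0.001], [0.99, -0.14, -0.0], [0.0, 0.001, -1.0]]
wrist_force: [-0.1, -1.1, -3.0]
finger_gap: 0.0509
grip_force: 14.2
```

Call:
apply_moves([
  [[0,0,-0.002,0,0,0,0.15],[0,0,-0.003,0,0,0,0.12],[0,0,-0.004,0,0,0,0.1],[0,0,-0.005,0,0,0,0.08],[0,0,-0.006,0,0,0,0.06],[0,0,-0.006,0,0,0,0.06],[0,0,-0.006,0,0,0,0.06]],
])

```text
clock: 12.4
position: [0.5375, -0.0169, -0.0071]
eef_rot: [[0.139, 0.99, 0.0], [0.99, -0.139, -0.0], [-0.0, 0.0, -1.0]]
wrist_force: [0.8, 0.4, -3.3]
finger_gap: 0.0456
grip_force: 15.2
```

Call:
apply_moves([
  [[0,0,-0.001,0,0,0,0.04],[0,0,-0.002,0,0,0,0.02],[0,0,-0.003,0,0,0,0.0],[0,0,-0.003,0,0,0,-0.01],[0,0,-0.004,0,0,0,-0.02],[0,0,-0.004,0,0,0,-0.02],[0,0,-0.004,0,0,0,-0.02]],
])

```text
clock: 13.1
position: [0.5372, -0.0168, -0.006]
eef_rot: [[0.139, 0.99, -0.0], [0.99, -0.139, -0.0], [-0.0, -0.0, -1.0]]
wrist_force: [-1.8, 0.4, -3.3]
finger_gap: 0.0424
grip_force: 16.7
```

Call:
apply_moves([
  [[0,0,-0.001,0,0,0,-0.03],[0,0,-0.001,0,0,0,-0.04],[0,0,-0.002,0,0,0,-0.05],[0,0,-0.002,0,0,0,-0.06],[0,0,-0.002,0,0,0,-0.06],[0,0,-0.002,0,0,0,-0.06]],
])

```text
clock: 13.7
position: [0.5375, -0.0169, -0.0053]
eef_rot: [[0.139, 0.99, -0.0], [0.99, -0.139, -0.0], [-0.0, -0.0, -1.0]]
wrist_force: [-2.3, 0.4, -3.4]
finger_gap: 0.0402
grip_force: 17.3
```

Call:
apply_moves([
  [[0,0,-0.001,0,0,0,-0.07],[0,0,-0.001,0,0,0,-0.08],[0,0,-0.001,0,0,0,-0.09],[0,0,-0.002,0,0,0,-0.1],[0,0,-0.002,0,0,0,-0.1],[0,0,-0.002,0,0,0,-0.1]],
])

```text
clock: 14.3
position: [0.5376, -0.0169, -0.0047]
eef_rot: [[0.14, 0.99, 0.0], [0.99, -0.14, 0.0], [0.0, 0.0, -1.0]]
wrist_force: [-1.6, -0.1, -3.7]
finger_gap: 0.0388
grip_force: 18.7
```

Call:
apply_moves([
  [[0,0,0,0,0,0,-0.11],[0,0,0,0,0,0,-0.11],[0,0,0,0,0,0,-0.12],[0,0,0,0,0,0,-0.12],[0,0,0,0,0,0,-0.12]],
], force=24.5)

```text
clock: 14.8
position: [0.5376, -0.0168, -0.0047]
eef_rot: [[0.14, 0.99, 0.0], [0.99, -0.14, 0.0], [0.0, 0.0, -1.0]]
wrist_force: [-3.1, 0.2, -3.1]
finger_gap: 0.0381
grip_force: 19.9
```

Call:
apply_moves([
  [[0,0,0,0,0,0,-0.13],[0,0,0,0,0,0,-0.14],[0,0,0,0,0,0,-0.15],[0,0,0,0,0,0,-0.16],[0,0,0,0,0,0,-0.16],[0,0,0,0,0,0,-0.16]],
])

```text
clock: 15.4
position: [0.5376, -0.0168, -0.0047]
eef_rot: [[0.139, 0.99, 0.0], [0.99, -0.139, 0.0], [0.0, 0.0, -1.0]]
wrist_force: [-0.8, 0.4, -3.8]
finger_gap: 0.0363
grip_force: 22.3
```

Call:
apply_moves([
  [[0,0,0,0,0,0,-0.17],[0,0,0,0,0,0,-0.18],[0,0,0,0,0,0,-0.19],[0,0,0,0,0,0,-0.19],[0,0,0,0,0,0,-0.19]],
], force=25)

```text
clock: 15.9
position: [0.5376, -0.0168, -0.0047]
eef_rot: [[0.139, 0.99, 0.0], [0.99, -0.139, 0.0], [0.0, 0.0, -1.0]]
wrist_force: [-1.1, 1.0, -3.1]
finger_gap: 0.0349
grip_force: 24.2
```

```bash
python3 go.py .5 -.281 -.005 90;python3 - <<'E'
from m import *
p=arm.camera("top")
m,c,s=blob(p,(95,100,40),(125,255,255),(215,255,190,250)); print("blue",at_z(p,c,.028).round(4),s)
h=cv2.cvtColor(p["frame"],cv2.COLOR_RGB2HSV)
m,c,s=blob(p,(0,100,50),(8,255,255),(200,245,220,260)); print("red",c,at_z(p,c,.03).round(4),s)
E
```

```text
pos [ 0.5376 -0.0168 -0.0047] yaw 81.98 F [-1.1  1.  -3.1] gap 0.0349 t 15.9 q [ 0.48  0.66 -0.64  1.96  0.59  0.71 -0.66]
shift [-0.8894 -0.0012  0.0011] turn [ 2.000e-04 -1.000e-04 -1.782e-01]
blue [0.5671 0.1895 0.028 ] [208 225  20  17 262]
red [225.  225.7] [0.5833 0.1724 0.03  ] [221 224  10   3  20]
```

Call:
apply_moves([
  [[-0.01,0,0,0,0,0,-0.19],[-0.03,0,0,0,0,0,-0.19],[-0.06,0,0,0,0,0,-0.19],[-0.1,0,0,0,0,0,-0.19],[-0.14,0,0,0,0,0,-0.19],[-0.18,0,0,0,0,0,-0.19],[-0.22,0,0,0,0,0,-0.19],[-0.26,0,0,0,0,0,-0.19],[-0.3,0,0,0,0,0,-0.19],[-0.34,0,0,0,0,0,-0.19],[-0.38,0,0,0,0,0,-0.19],[-0.42,0,0,0,0,0,-0.19],[-0.45,0,0,0,0,0,-0.19],[-0.47,0,0,0,0,0,-0.19],[-0.48,0,0,0,0,0,-0.19],[-0.48,0,0,0,0,0,-0.19]],
])

```text
clock: 17.55
position: [0.5172, -0.1603, -0.0047]
eef_rot: [[0.14, 0.99, -0.0], [0.99, -0.14, -0.001], [-0.001, -0.0, -1.0]]
wrist_force: [-0.3, -2.8, -2.3]
finger_gap: 0.0349
grip_force: 24.0
```

```bash
python3 - <<'E'
from m import *
p=arm.camera("top")
m,c,s=blob(p,(95,100,40),(125,255,255),(150,350,190,400)); print("blue",at_z(p,c,.03).round(4),s)
E
```

```text
blue [0.5475 0.046  0.03  ] [280 234  18  17 243]
```

Call:
apply_moves([
  [[-0.01,0,0,0,0,0,-0.19],[-0.03,-0.005,0,0,0,0,-0.19],[-0.06,-0.012,0,0,0,0,-0.19],[-0.1,-0.02,0,0,0,0,-0.19],[-0.14,-0.03,0,0,0,0,-0.19],[-0.18,-0.04,0,0,0,0,-0.19],[-0.22,-0.05,0,0,0,0,-0.19],[-0.26,-0.06,0,0,0,0,-0.19],[-0.3,-0.07,0,0,0,0,-0.19],[-0.34,-0.08,0,0,0,0,-0.19],[-0.37,-0.087,0,0,0,0,-0.19],[-0.395,-0.09,0,0,0,0,-0.19],[-0.41,-0.092,0,0,0,0,-0.19],[-0.41,-0.092,0,0,0,0,-0.19],[-0.41,-0.092,0,0,0,0,-0.19]],
])

```text
clock: 19.1
position: [0.4727, -0.2785, -0.0046]
eef_rot: [[0.14, 0.99, -0.0], [0.99, -0.14, -0.001], [-0.001, -0.0, -1.0]]
wrist_force: [-0.8, -2.9, -1.8]
finger_gap: 0.0348
grip_force: 23.9
```

```bash
python3 - <<'E'
from m import *
p=arm.camera("top")
m,c,s=blob(p,(95,100,40),(125,255,255),(150,350,190,400)); print("blue",at_z(p,c,.03).round(4),s)
m,c,s=blob(p,(55,80,30),(88,255,255),(200,330,280,420)); print("mat",s,at_z(p,(s[1]+s[3]/2,s[0]+s[2]/2),0))
E
```

```text
blue [ 0.5032 -0.072   0.03  ] [339 255  18  18 255]
mat [ 317  235   53   58 1735] [ 0.50222888 -0.06555774  0.        ]
```

Call:
apply_moves([
  [[0,0,0,0,0,0,-0.16],[0,0,0.001,0,0,0,-0.12],[0,0,0.003,0,0,0,-0.08],[0,0,0.005,0,0,0,-0.04],[0,0,0.007,0,0,0,0.0],[0,0,0.009,0,0,0,0.05],[0,0,0.011,0,0,0,0.1],[0,0,0.013,0,0,0,0.15],[0,0,0.016,0,0,0,0.2],[0,0,0.018,0,0,0,0.25],[0,0,0.021,0,0,0,0.3],[0,0,0.023,0,0,0,0.36],[0,0,0.025,0,0,0,0.4],[0,0,0.025,0,0,0,0.4]],
])

```text
clock: 20.55
position: [0.4729, -0.2773, -0.0123]
eef_rot: [[0.139, 0.99, -0.0], [0.99, -0.139, 0.0], [0.0, -0.0, -1.0]]
wrist_force: [-0.0, -0.1, -2.8]
finger_gap: 0.0597
grip_force: 12.4
```

```bash
python3 - <<'E'
from m import *
p=arm.camera("top")
m,c,s=blob(p,(95,100,40),(125,255,255),(150,350,190,400)); print("blue",at_z(p,c,.03).round(4),s)
m,c,s=blob(p,(0,120,60),(8,255,255),(215,275,300,390)); r=cv2.boxPoints(cv2.minAreaRect(np.argwhere(m).astype(np.float32)))
print("redjaw",at_z(p,c,.032).round(4),s,[at_z(p,q,.032).round(4)[:2].tolist() for q in r])
E
```

```text
blue [ 0.5034 -0.0716  0.03  ] [339 255  18  18 251]
redjaw [ 0.5336 -0.0878  0.032 ] [338 244  37   8 149] [[0.5423, -0.0539], [0.5338, -0.0527], [0.5241, -0.1248], [0.5325, -0.1261]]
```

Call:
apply_moves([
  [[-0.02,0,0,0,0,0,0.4],[-0.05,0,0,0,0,0,0.4],[-0.09,0,0,0,0,0,0.4],[-0.13,0,0,0,0,0,0.4],[-0.17,0,0,0,0,0,0.4],[-0.21,0,0,0,0,0,0.4],[-0.24,0,0,0,0,0,0.4],[-0.25,0,0,0,0,0,0.4],[-0.25,0,0.002,0,0,0,0.4],[-0.25,0,0.003,0,0,0,0.42],[-0.25,0,0.003,0,0,0,0.6],[-0.25,0,0.003,0,0,0,1],[-0.25,0,0.003,0,0,0,1],[-0.25,0,0.003,0,0,0,1],[-0.25,0,-0.1,0,0,0,1],[-0.25,0,-0.25,0,0,0,1],[-0.25,0,-0.4,0,0,0,1],[-0.25,0,-0.4,0,0,0,1]],
])

```text
clock: 22.4
position: [0.467, -0.3537, 0.1143]
eef_rot: [[0.139, 0.99, 0.009], [0.99, -0.139, -0.007], [-0.005, 0.009, -1.0]]
wrist_force: [1.0, -0.0, -0.2]
finger_gap: 0.0855
grip_force: 0.0
```

```bash
python3 - <<'E'
from m import *
p=arm.camera("top")
m,c,s=blob(p,(95,100,40),(125,255,255),(150,350,190,400)); print("blue",at_z(p,c,.03).round(4),s)
m,c,s=blob(p,(0,120,60),(8,255,255),(215,275,330,420)); r=cv2.boxPoints(cv2.minAreaRect(np.argwhere(m).astype(np.float32)))
print("redjaw",at_z(p,c,.032).round(4),s,[at_z(p,q,.032).round(4)[:2].tolist() for q in r])
m,c,s=blob(p,(55,80,30),(88,255,255),(200,330,280,420)); print("mat",s)
w=arm.camera("wrist"); print([ (x["at"],x["score"]) for x in arm.recognise(w,"handle")])
o=arm.observe(); print(o["position"],o["wrist_force"],o["finger_gap"],o["clock"])
E
```

```text
blue [ 0.5034 -0.0717  0.03  ] [339 255  18  18 253]
redjaw [ 0.5244 -0.161   0.032 ] [374 248  39   8 170] [[0.5335, -0.1258], [0.524, -0.1243], [0.5141, -0.2], [0.5236, -0.2016]]
mat [ 317  235   57   58 2355]
[([138.0, 317.2], 0.58)]
[ 0.46200014 -0.35181189  0.10776567] [-0.19052715  0.05083774  0.02521978] 0.08584833496791859 22.55
```

```bash
python3 -c "
from bench import arm
print(arm.finish_job())"
```

```text
the job is handed in; nothing more can be done
None
```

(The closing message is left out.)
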